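Reverse a row of fossils into the storage board

ROBOT

A 7-joint arm with a two-finger parallel gripper is mounted at the origin on a cart in front of the work surface, level with it; the furniture and walls round the work are solid. World frame = base frame: x ahead of the robot, y to its left, z up, the work surface at z = 0. Lengths are in m, angles in rad, forces in N, time in s.
With the tool pointing down it reaches from about 0.35 to 0.9 m from the base axis. Payload 7.2 kg.
Tool frame: the origin (TCP) lies midway between the tips of the shut fingers; the grasp point (between the pads) lies 19 mm behind it (arm.hold_point_z is the distance from the TCP to the grasp point, in m); z points along the fingers, y is the line along which they close (so a half turn about z gives the same grasp; the last joint's range is limited). The gripper opens to 88 mm and grips with 3 to 60 N. Pads are 20 mm wide; open, the fingers measure 115 mm over their backs; the gripper's body (75 mm by 178 mm) begins 61 mm behind the grasp point.
Start: joints at [-1.231, 0.411, -0.013, 1.596, 0.006, 1.134, -0.082], TCP at [0.248, 0.574, 0.223] pointing down, gripper open.
Joint ranges: [-2.95, 2.95], [-0.29, 1.99], [-1.47, 1.44], [0.14, 2.54], [-1.03, 4.17], [0.13, 1.85], [-2.86, 2.86]. Speed limits (rad/s): [2.39, 2.39, 3.01, 3.01, 3.14, 3.14, 3.14].

INTERFACE

Orientations are given as a unit quaternion [w, x, y, z].
In Python, from station import arm, imaging gives the robot as it stands. The module is installed in compiled form; this text tells all that it offers.
- The arm moves only by the tool jog_arm, never from a script. Its argument "deltas" is text: rows parted by semicolons, each of 5 numbers parted by spaces: the opening, from -1 (shut) to 1 (fully open), then the shift along the tool's x, y, z in m, then the turn about the tool's z in degrees. A call has 1 to 10 rows; each row is the pose to reach, as a shift and turn from the pose commanded when the call began, along the tool's axes at that moment; what a row does not reach only later rows make up. A row lasts 1/10 s, in which the tool goes at most 50 mm and 8.59 degrees, less where a joint would pass 70% of its speed; a pose out of reach is approached as far as the arm can. A call with a gripper value outside its range is refused whole. The fingers move at their own pace and stop on an object; the grip force is fixed at half the most. Time passes only in rows, so rows that repeat a pose let the fingers close. It gives the time, the measured TCP pose, the force, the opening and the grip force at its end, in the units of the state.
- arm.sense(): the state, without advancing time (a new reading comes with each control period).
- imaging.camera(name): name is "side" or "top"; returns the picture (384x512x3 uint8, red, green, blue); there is no depth.
- imaging.calibration(name): a dict with "intrinsics" (3x3 intrinsics, pixels), "dist" ([k1, k2, p1, p2, k3] as OpenCV has them; the pictures are not rectified), "rvec" (rotation vector, rad) and "tvec" (3), from world to camera coordinates, as OpenCV has them. Camera axes: x right, y down, z forward; pixel columns grow to the right and rows downward; lengths in m; the calibration is good to about 2 mm. A picture is of the moment at which its call begins. calibration takes no time and is no camera call.
- arm.close_job(): hands the job in; it is judged then, once.
Trained networks look in the newest picture that a camera, given by its name, has taken for a name from the list of things; names that differ only in an ending like _2 or _b are one class to them, and where a whole thing is asked for, a point or a joint stands for the part that bears it (a point fixed in the world has none). Each returns a list of dicts, best first, with "confidence" (0 to 1); they miss things now and then, are a little off and sometimes report something else, mostly with a low value. They report only what shows in the picture. A call takes as long as a camera call. They do not tell look-alikes from the thing itself.
- imaging.masks_of(camera, thing): "mask" (384x512 bool, what is visible of it) and "rect" ([left, top, right, bottom] in pixels, round what is visible of it).
- imaging.place_of(camera, thing): "at" ([column, row] in pixels: a listed point, or the origin of a listed thing).
The state is a dict: "t": time; "joints": joint angles; "qd": joint speeds; "joint_efforts": joint torques, N m; "position": TCP position; "tool_rot": TCP orientation; "wrist_force": force on the tool from outside, world axes, zero at the start; "moment": the same for the moment, N m; "finger_gap": finger opening in m; "grip_force": force on a finger pad.
Only numpy, scipy, OpenCV 4.12 (cv2) and the standard library are available. Lean on these libraries where they do the work, as an engineer would, in place of code of your own. Each camera call takes 0.05 s, during which the arm holds its last target. There are 200 camera calls.

TASK

Move the four fossils from the dark sorting board to the empty pale board so that they lie there in the reverse order, as seen from the robot: the leftmost one goes into the rightmost bay, and so on, the rightmost into the leftmost. Set each one down gently, without dropping it, same side up, on the board itself at the centre of its bay (the grey spot), one fossil to a bay.

Things in the scene. Friction and masses are not known exactly. Their poses are not given: they have to be found in the camera images.
- vertebra: fish vertebra, a pale tan squat cylinder with a slightly hollow waist, 33 x 34 mm, 18 mm high; loose, 50 g nominal. Origin: centre of its underside, z up. At the start it lies on its cork pad in a bay of the dark board, own y within about 0.3 rad of the board's long direction, so it can be gripped from above across own x, closing across the board.
- ammonite: small grey-brown ammonite, a ribbed flat spiral, 40 (own x) x 48 (own y) mm, 14 mm high; loose, 50 g nominal. Origin: centre of its underside, z up. At the start it lies on its cork pad in a bay of the dark board, own y within about 0.3 rad of the board's long direction, so it can be gripped from above across own x, closing across the board.
- knuckle: bison toe bone, a tan dumbbell-shaped bone, 22 (own x) x 56 (own y) mm, 20 mm high; loose, 50 g nominal. Origin: centre of its underside, z up. At the start it lies on its cork pad in a bay of the dark board, own y within about 0.3 rad of the board's long direction, so it can be gripped from above across own x, closing across the board.
- fragment: dark brown lumpy bone fragment, 30 (own x) x 42 (own y) mm, 17 mm high; loose, 50 g nominal. Origin: centre of its underside, z up. At the start it lies on its cork pad in a bay of the dark board, own y within about 0.3 rad of the board's long direction, so it can be gripped from above across own x, closing across the board.
- pad_vertebra: thin cork pad under the vertebra at the start, round, 62 mm across, 4 mm thick, centred in one bay of the dark sorting board (which bay varies) and fixed there. Origin: centre of its underside, 10 mm above the table; axes as the board's.
- pad_ammonite: thin cork pad under the ammonite at the start, square, 60 x 60 mm, 4 mm thick, centred in one bay of the dark sorting board (which bay varies) and fixed there. Origin: centre of its underside, 10 mm above the table; axes as the board's.
- pad_knuckle: thin cork pad under the knuckle at the start, oblong, 46 (own x) x 70 (own y) mm, 4 mm thick, centred in one bay of the dark sorting board (which bay varies) and fixed there. Origin: centre of its underside, 10 mm above the table; axes as the board's.
- pad_fragment: thin cork pad under the fragment at the start, octagonal, 66 mm across its corners, 4 mm thick, centred in one bay of the dark sorting board (which bay varies) and fixed there. Origin: centre of its underside, 10 mm above the table; axes as the board's.
- sorting_board: the dark wooden board, left or right of the pale one, with a cork pad in every bay; 84 (own x) x 318 (own y) x 10 mm, fixed; five cross ribs, 4 mm wide and high, make a row of four 74 mm bays, open front and back, centres at own x = 0, y = -117, -39, 39, 117 mm. Origin: centre of underside, on the table; surface at z = 10 mm; x away from the robot, y to its left (yaw up to 0.3).
- store_board: the pale wooden board, empty, a grey 40 mm felt spot flush at every bay's centre; 84 (own x) x 318 (own y) x 10 mm, fixed; five cross ribs, 4 mm wide and high, make a row of four 74 mm bays, open front and back, centres at own x = 0, y = -117, -39, 39, 117 mm. Origin: centre of underside, on the table; surface at z = 10 mm; x away from the robot, y to its left (yaw up to 0.3).
There are look-alikes about, which are no part of the job. Leave any blue look-alike of the ammonite alone.

How it is judged:
At the end, for the whole second after the job is handed in: Each fossil lies flat on the pale board (same side up, tilt under 0.3 rad), within 12 mm of its bay's centre along and across the board, released and at rest; the bay mirrors the place of its cork pad: 1st, 2nd, 3rd, 4th from the left becomes 4th, 3rd, 2nd, 1st (((y of pad_vertebra in the frame of sorting_board between -0.137 and -0.097 m and y of vertebra in the frame of store_board between 0.105 and 0.129 m) or (y of pad_vertebra in the frame of sorting_board between -0.059 and -0.019 m and y of vertebra in the frame of store_board between 0.027 and 0.051 m) or (y of pad_vertebra in the frame of sorting_board between 0.019 and 0.059 m and y of vertebra in the frame of store_board between -0.051 and -0.027 m) or (y of pad_vertebra in the frame of sorting_board between 0.097 and 0.137 m and y of vertebra in the frame of store_board between -0.129 and -0.105 m)) and x of vertebra in the frame of store_board between -0.012 and 0.012 m and z of each of vertebra, ammonite, knuckle, fragment in the frame of store_board below 0.016 m and angle between each of vertebra, ammonite, knuckle, fragment's own z axis and vertical below 0.3 rad and contact force between each of vertebra, ammonite, knuckle, fragment and store_board above 0.05 N and contact force between each of vertebra, ammonite, knuckle, fragment and the fingers below 0.05 N and linear speed of each of vertebra, ammonite, knuckle, fragment below 0.02 m/s and angular speed of each of vertebra, ammonite, knuckle, fragment below 0.3 rad/s and ((y of pad_ammonite in the frame of sorting_board between -0.137 and -0.097 m and y of ammonite in the frame of store_board between 0.105 and 0.129 m) or (y of pad_ammonite in the frame of sorting_board between -0.059 and -0.019 m and y of ammonite in the frame of store_board between 0.027 and 0.051 m) or (y of pad_ammonite in the frame of sorting_board between 0.019 and 0.059 m and y of ammonite in the frame of store_board between -0.051 and -0.027 m) or (y of pad_ammonite in the frame of sorting_board between 0.097 and 0.137 m and y of ammonite in the frame of store_board between -0.129 and -0.105 m)) and x of ammonite in the frame of store_board between -0.012 and 0.012 m and ((y of pad_knuckle in the frame of sorting_board between -0.137 and -0.097 m and y of knuckle in the frame of store_board between 0.105 and 0.129 m) or (y of pad_knuckle in the frame of sorting_board between -0.059 and -0.019 m and y of knuckle in the frame of store_board between 0.027 and 0.051 m) or (y of pad_knuckle in the frame of sorting_board between 0.019 and 0.059 m and y of knuckle in the frame of store_board between -0.051 and -0.027 m) or (y of pad_knuckle in the frame of sorting_board between 0.097 and 0.137 m and y of knuckle in the frame of store_board between -0.129 and -0.105 m)) and x of knuckle in the frame of store_board between -0.012 and 0.012 m and ((y of pad_fragment in the frame of sorting_board between -0.137 and -0.097 m and y of fragment in the frame of store_board between 0.105 and 0.129 m) or (y of pad_fragment in the frame of sorting_board between -0.059 and -0.019 m and y of fragment in the frame of store_board between 0.027 and 0.051 m) or (y of pad_fragment in the frame of sorting_board between 0.019 and 0.059 m and y of fragment in the frame of store_board between -0.051 and -0.027 m) or (y of pad_fragment in the frame of sorting_board between 0.097 and 0.137 m and y of fragment in the frame of store_board between -0.129 and -0.105 m)) and x of fragment in the frame of store_board between -0.012 and 0.012 m); the robot touches nothing.
It fails at once if the vertebra is dropped: it moves faster than 0.6 m/s while no finger touches it (linear speed of vertebra above 0.6 m/s and contact force between vertebra and the fingers below 0.01 N).
It fails at once if the ammonite is dropped: it moves faster than 0.6 m/s while no finger touches it (linear speed of ammonite above 0.6 m/s and contact force between ammonite and the fingers below 0.01 N).
It fails at once if the knuckle is dropped: it moves faster than 0.6 m/s while no finger touches it (linear speed of knuckle above 0.6 m/s and contact force between knuckle and the fingers below 0.01 N).
It fails at once if the fragment is dropped: it moves faster than 0.6 m/s while no finger touches it (linear speed of fragment above 0.6 m/s and contact force between fragment and the fingers below 0.01 N).
It also fails if it takes over 96 s, if anything falls off the work surface, if the arm or the gripper's body presses on something with over 40 N, if the wrist force passes 120 N, or if a joint passes its speed limit or range.

## Working session

There is one attempt and no reset: what is moved stays moved. The work goes in short steps, Python scripts to look and compute and a tool call to move; the robot and the scene stay as the last step left them, time stands still between calls to the robot, and variables do not carry over. Pictures are saved under pics/ and viewed, at most 14 in all, crops included, and the job is handed in when it is done.

Besides the shell and the picture viewer there is one more tool, called after ">>>" by a JSON object that holds its "op" and its "data". jog_arm: Moves the arm, as the interface text tells. Its arguments: {"type":"object","properties":{"deltas":{"type":"string"}},"required":["deltas"]}

```bash
mkdir -p pics
python3 - <<'E'
from station import arm, imaging
import cv2
for n in("top","side"):
    im=imaging.camera(n); cv2.imwrite(f"pics/{n}0.png",im[:,:,::-1])
    print(imaging.calibration(n))
print(arm.sense())
E
```

```text
{'intrinsics': array([[351.96373165,   0.        , 253.53121457],
       [  0.        , 351.96373165, 191.31710628],
       [  0.        ,   0.        ,   1.        ]]), 'dist': array([-0.0023704,  0.       ,  0.       ,  0.       ,  0.       ]), 'rvec': array([ 2.13330399, -2.0996714 ,  0.17244287]), 'tvec': array([-0.00958519,  0.555657  ,  1.09856666])}
{'intrinsics': array([[421.35865868,   0.        , 256.19203452],
       [  0.        , 421.35865868, 192.14838832],
       [  0.        ,   0.        ,   1.        ]]), 'dist': array([-0.03650862,  0.        ,  0.        ,  0.        ,  0.        ]), 'rvec': array([ 2.01936764, -0.37603939,  0.21773449]), 'tvec': array([-0.51339503,  0.13911781,  0.97561035])}
{'t': 0.1, 'joints': array([-1.23123688,  0.41185175, -0.01269317,  1.59694927,  0.00562375,
        1.13431581, -0.08214252]), 'qd': array([-9.40460504e-05, -3.43398454e-03, -9.97030830e-04, -3.02121914e-03,
       -1.32783995e-03, -8.44860329e-04,  1.34592391e-03]), 'joint_efforts': array([ 3.64174179e-03, -5.89097929e+01,  6.44464921e-01, -2.91710651e+01,
       -5.37570775e-02,  1.45079420e-02,  6.35662104e-05]), 'position': array([0.24771694, 0.57331257, 0.22187799]), 'tool_rot': array([-8.44504134e-05,  2.02433725e-01,  9.79295682e-01, -7.39506624e-04]), 'wrist_force': array([0.49838202, 0.16562195, 0.41156943]), 'moment': array([ 0.00037573,  0.02332994, -0.01734669]), 'grip_force': 0.0, 'finger_gap': 0.08773314822375936}
```

View pics/top0.png

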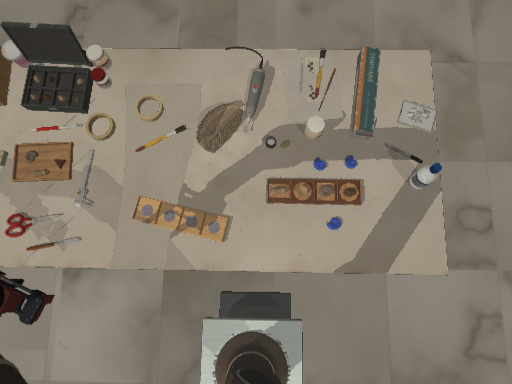

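View pics/side0.png

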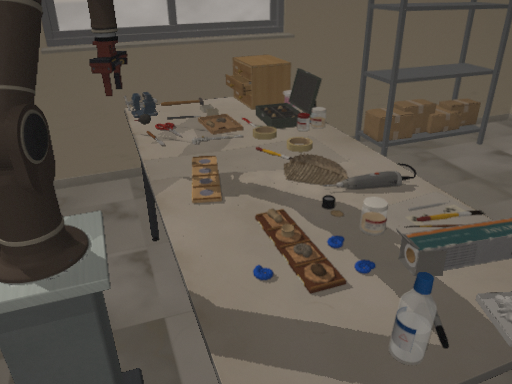

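Top view: the pale board is at left around (182,218) and the dark board at right around (315,191). Blue look-alikes are at (320,163), (350,161) and (334,224). Next I measure with the networks in both cameras.

```bash
cat > h.py <<'E'
import numpy as np, cv2
from station import arm, imaging
C={n:imaging.calibration(n) for n in("top","side")}
def proj(n,P):
    c=C[n]; return cv2.projectPoints(np.atleast_2d(np.float64(P)),c["rvec"],c["tvec"],c["intrinsics"],c["dist"])[0][:,0]
def ray(n,uv,z):
    c=C[n]; R=cv2.Rodrigues(c["rvec"])[0]; o=-R.T@c["tvec"]
    p=cv2.undistortPoints(np.float64(uv).reshape(-1,1,2),c["intrinsics"],c["dist"])[:,0]
    d=np.c_[p,np.ones(len(p))]@R
    return o+d*((z-o[2])/d[:,2])[:,None]
E
cat > m.py <<'E'
from h import *
for n in("top","side"):
    im=imaging.camera(n)
    for th,z in [("sorting_board",0),("store_board",0)]+[("pad_"+k,.01) for k in("vertebra","ammonite","knuckle","fragment")]+[(k,.014) for k in("vertebra","ammonite","knuckle","fragment")]:
        for r in imaging.place_of(n,th)[:4]:
            print(n,th,round(r["confidence"],2),np.round(r["at"],1),np.round(ray(n,r["at"],z)[0],4))
    if n=="top":
        for b in("sorting_board","store_board"):
            m=imaging.masks_of(n,b)[0]["mask"].astype(np.uint8)
            c=max(cv2.findContours(m,0,1)[0],key=cv2.contourArea)
            w=ray(n,c.reshape(-1,2),.011)[:,:2].astype(np.float32)*1000
            print(b,cv2.minAreaRect(w))
    h=cv2.resize(im[180:250,125:370] if n=="top" else im[145:295,180:350],None,fx=3.2 if n=="top" else 4,fy=3.2 if n=="top" else 4,interpolation=2)
    cv2.imwrite(f"pics/{n}_c.png",h[:,:,::-1])
E
python3 m.py
```

```text
top sorting_board 0.68 [313.7 194.2] [ 0.5581 -0.2042  0.    ]
top store_board 0.87 [182.6 221.6] [0.4579 0.2377 0.    ]
top pad_vertebra 0.45 [303.3 190.2] [ 0.5695 -0.1679  0.01  ]
top pad_ammonite 0.49 [328.  191.2] [ 0.5672 -0.2509  0.01  ]
top pad_knuckle 0.6 [279.2 190.4] [ 0.5677 -0.0866  0.01  ]
top pad_fragment 0.5 [348.6 193.5] [ 0.5603 -0.3198  0.01  ]
top vertebra 0.47 [299.  192.7] [ 0.56   -0.1529  0.014 ]
top ammonite 0.63 [333.4 224.7] [ 0.4542 -0.2656  0.014 ]
top ammonite 0.61 [352.  162.9] [ 0.6657 -0.3336  0.014 ]
top ammonite 0.57 [330.8 193.6] [ 0.5584 -0.2593  0.014 ]
top ammonite 0.48 [320.4 166.9] [ 0.6503 -0.2261  0.014 ]
top knuckle 0.71 [312.7 194.9] [ 0.5531 -0.1987  0.014 ]
top knuckle 0.52 [280.1 192.2] [ 0.5608 -0.0894  0.014 ]
top fragment 0.7 [310.6 191.8] [ 0.5636 -0.1918  0.014 ]
top fragment 0.44 [348.3 194. ] [ 0.5579 -0.3177  0.014 ]
top fragment 0.39 [301.4 195.8] [ 0.5495 -0.1609  0.014 ]
sorting_board ((565.4033203125, -202.6391143798828), (315.6644287109375, 84.58476257324219), 89.7426986694336)
store_board ((467.3822326660156, 243.1513671875), (318.89471435546875, 84.812255859375), 76.80777740478516)
side sorting_board 0.74 [297.2 245.2] [ 0.5777 -0.1971  0.    ]
side store_board 0.87 [205.7 176.9] [0.4738 0.2511 0.    ]
side pad_vertebra 0.74 [291.3 233.5] [ 0.5794 -0.16    0.01  ]
side pad_ammonite 0.53 [303.9 256.3] [ 0.566  -0.2547  0.01  ]
side pad_knuckle 0.53 [275.9 218.9] [ 0.5718 -0.0832  0.01  ]
side pad_fragment 0.64 [319.  271.9] [ 0.5707 -0.3162  0.01  ]
side vertebra 0.71 [282.3 235.2] [ 0.5536 -0.1644  0.014 ]
side ammonite 0.74 [364.8 267.6] [ 0.6654 -0.3436  0.014 ]
side ammonite 0.66 [304.  250.6] [ 0.5733 -0.2402  0.014 ]
side ammonite 0.54 [336.3 238.1] [ 0.6668 -0.2227  0.014 ]
side knuckle 0.63 [274.  216.9] [ 0.5685 -0.0783  0.014 ]
side fragment 0.44 [316.5 275.7] [ 0.5573 -0.3299  0.014 ]
```

View pics/top_c.png

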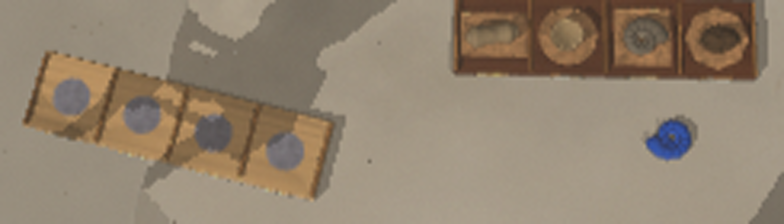

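View pics/side_c.png

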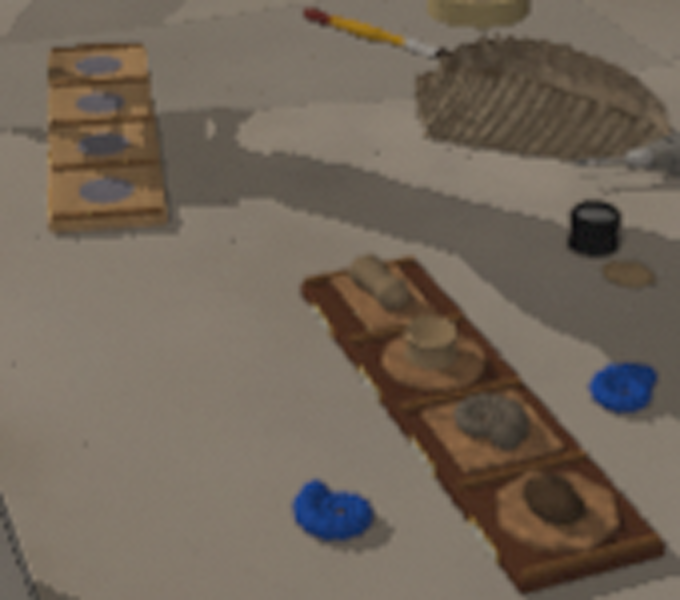

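Left to right on the dark board: knuckle, vertebra, ammonite, fragment. The targets on the pale board (y) are therefore knuckle −117, vertebra −39, ammonite +39 and fragment +117. Now I refine the fossil and felt-spot positions.

```bash
cat > m2.py <<'E'
from h import *
from scipy.optimize import least_squares
def bpt(b,yl,z,xl=0): x,y,a=b; return np.array([x+np.cos(a)*xl-np.sin(a)*yl,y+np.sin(a)*xl+np.cos(a)*yl,z])
store0=(.4674,.2432,np.radians(76.8-90)); dark0=(.5654,-.2026,np.radians(-.26))
ims={n:imaging.camera(n) for n in C}
def near(n,uv0,color,r):
    # centroid of pixels passing colour test close to uv0
    h=color(ims[n].astype(int)); yy,xx=np.mgrid[:384,:512]
    m=h&(np.hypot(xx-uv0[0],yy-uv0[1])<r); return m.sum(),np.array([xx[m].mean(),yy[m].mean()])
spot=lambda i:(i[...,0]-i[...,2]<12)
for n in C:
    obs=[]
    for yl in(-.117,-.039,.039,.117):
        p=proj(n,bpt(store0,yl,.01))[0]; k,c=near(n,p,spot,9); obs.append(ray(n,c,.01)[0]); print(n,yl,k,p.round(1),c.round(1),obs[-1].round(4))
    o=np.array(obs); d=o[3]-o[0]; print(n,"store",o.mean(0).round(4),np.degrees(np.arctan2(-d[0],d[1])).round(2),np.linalg.norm(d).round(4))
F={"knuckle":(.117,.020),"vertebra":(.039,.018),"ammonite":(-.039,.014),"fragment":(-.117,.017)}
for k,(yl,h) in F.items():
    ct={}
    for n in C:
        p=proj(n,bpt(dark0,yl,.014+h/2))[0]
        for r in imaging.masks_of(n,k):
            m=r["mask"]; c=np.argwhere(m).mean(0)[::-1]
            if np.hypot(*(c-p))>12: continue
            w=ray(n,np.argwhere(m)[:,::-1],.014+h*(.7 if n=="top" else .5))[:,:2]
            print(k,n,round(r["confidence"],2),m.sum(),np.round(c,1),"exp",p.round(1),ray(n,c,.014+h/2)[0].round(4),end=" ")
            if n=="top": print("rect",np.round(np.hstack(cv2.minAreaRect((w*1000).astype(np.float32))[1:]),1),"pca",np.degrees(0.5*np.arctan2(2*np.cov(w.T)[0,1],np.cov(w.T)[0,0]-np.cov(w.T)[1,1])).round(1),end="")
            print(); ct.setdefault(n,c)
    if len(ct)==2:
        s=least_squares(lambda P:np.hstack([proj(n,P)[0]-ct[n] for n in ct]),bpt(dark0,yl,.02)); print("  tri",s.x.round(4),"cost",round(s.cost,2))
for n in C:
  for k in F:
    for r in imaging.masks_of(n,"pad_"+k)[:1]:
        c=np.argwhere(r["mask"]).mean(0)[::-1]; print(n,"pad",k,ray(n,c,.014)[0].round(4), "exp",bpt(dark0,F[k][0],.014).round(4))
E
python3 m2.py
```

```text
top -0.117 96 [214.1 227. ] [213.7 226.8] [0.4415 0.1306 0.01  ]
top -0.039 92 [191.6 221.3] [191.1 220.9] [0.4596 0.207  0.01  ]
top 0.039 92 [169.4 215.6] [169.  215.3] [0.4773 0.2825 0.01  ]
top 0.117 91 [147.3 210. ] [146.9 209.7] [0.4952 0.3584 0.01  ]
top store [0.4684 0.2446 0.01  ] -13.27 0.234
side -0.117 52 [205.1 192.3] [206.1 192. ] [0.4436 0.1297 0.01  ]
side -0.039 44 [204.5 180.7] [205.3 179.9] [0.4622 0.2096 0.01  ]
side 0.039 45 [203.9 170.3] [204.6 169.9] [0.4791 0.283  0.01  ]
side 0.117 35 [203.4 160.8] [204.3 162.5] [0.4936 0.3423 0.01  ]
side store [0.4696 0.2411 0.01  ] -13.23 0.2183
knuckle side 0.21 188 [276.  220.8] exp [274.2 215.1] [ 0.5592 -0.1129  0.024 ] 
vertebra top 0.43 62 [301.2 190.7] exp [302.5 190.6] [ 0.5652 -0.1592  0.023 ] rect [26.6 27.2 89.7] pca 76.0
vertebra side 0.61 179 [287.4 230.8] exp [286.9 230.8] [ 0.5669 -0.164   0.023 ] 
  tri [ 0.5677 -0.1601  0.0203] cost 0.26
ammonite top 0.4 111 [325.7 190.7] exp [325.8 191.2] [ 0.5667 -0.2413  0.021 ] rect [35.  38.6 44.4] pca -69.4
ammonite side 0.71 194 [303.3 249.5] exp [301.2 249.1] [ 0.569  -0.2447  0.021 ] 
  tri [ 0.5692 -0.2424  0.0191] cost 0.31
fragment top 0.53 79 [349.5 192.3] exp [349.4 191.5] [ 0.5623 -0.3198  0.0225] rect [30.  31.5 45. ] pca -85.1
fragment side 0.44 152 [318.5 269.4] exp [317.6 268.7] [ 0.5653 -0.3223  0.0225] 
  tri [ 0.565  -0.321   0.0214] cost 0.41
top pad knuckle [ 0.5663 -0.0872  0.014 ] exp [ 0.5659 -0.0856  0.014 ]
top pad vertebra [ 0.5672 -0.1618  0.014 ] exp [ 0.5656 -0.1636  0.014 ]
top pad ammonite [ 0.5604 -0.2372  0.014 ] exp [ 0.5652 -0.2416  0.014 ]
side pad knuckle [ 0.5694 -0.112   0.014 ] exp [ 0.5659 -0.0856  0.014 ]
side pad vertebra [ 0.5659 -0.1755  0.014 ] exp [ 0.5656 -0.1636  0.014 ]
side pad ammonite [ 0.5741 -0.1491  0.014 ] exp [ 0.5652 -0.2416  0.014 ]
side pad fragment [ 0.5663 -0.3257  0.014 ] exp [ 0.5649 -0.3196  0.014 ]
```

Both cameras agree on the pale board: centre (0.469, 0.244), yaw −13.3°. One enlarged crop will give the fossil yaws.

Run:
```python
from h import *
im=imaging.camera("top")
c=cv2.resize(im[174:208,264:364],None,fx=8,fy=8,interpolation=cv2.INTER_CUBIC)
cv2.imwrite("pics/d1.png",np.clip(c[:,:,::-1].astype(float)*1.4,0,255).astype(np.uint8))
```

```text
(no output)
```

View pics/d1.png

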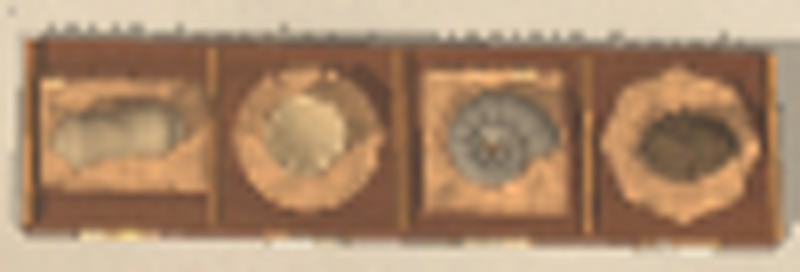

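The knuckle is yawed about +8°; the other three are near 0. Next, a planning helper.

```bash
cat > plan.py <<'E'
from h import *; import sys
from scipy.spatial.transform import Rotation as Ro
S=(.469,.2442,np.radians(-13.27))
P={}
for k,uv,h,a in(("knuckle",(279,190.5),.028,8),("vertebra",(302.4,190.6),.029,0),("ammonite",(327,191.2),.023,5),("fragment",(349.9,192.1),.025,0)):
    P[k]=(*ray("top",uv,h)[0][:2],a)
for k,yl in(("knuckle",-.117),("vertebra",-.039),("ammonite",.039),("fragment",.117)):
    P[k+"_to"]=(S[0]-np.sin(S[2])*yl,S[1]+np.cos(S[2])*yl,-13.27)
if __name__=="__main__":
    s=arm.sense(); q=s["tool_rot"]; R=Ro.from_quat([*q[1:],q[0]]).as_matrix()
    print("t",s["t"],"pos",s["position"].round(4),"gap",s["finger_gap"].round(4),"tilt",np.degrees(np.arccos(-R[2,2])).round(2))
    for a in sys.argv[1:]:
        k,z=a.split(":"); x,y,yaw=P[k]
        d=R.T@(np.array([x,y,float(z)])-s["position"])
        cur=np.degrees(np.arctan2(R[1,1],R[0,1])); turn=(cur-yaw+90)%180-90
        print(k,np.round((x,y,yaw),4),"shift",d.round(4),"turn",turn.round(1))
E
python3 plan.py knuckle:0.1 vertebra:0.1 ammonite:.1 fragment:.1 knuckle_to:.1 fragment_to:.1
```

```text
Traceback (most recent call last):
  File "plan.py", line 11, in <module>
    print("t",s["t"],"pos",s["position"].round(4),"gap",s["finger_gap"].round(4),"tilt",np.degrees(np.arccos(-R[2,2])).round(2))
                                                        ^^^^^^^^^^^^^^^^^^^^^
AttributeError: 'float' object has no attribute 'round'
```

```bash
sed -i 's/s\["finger_gap"\].round(4)/round(s["finger_gap"],4)/' plan.py; python3 plan.py knuckle:0.1 vertebra:0.1 ammonite:.1 fragment:.1 knuckle_to:.1 fragment_to:.1
```

```text
t 2.25 pos [0.2479 0.5738 0.2226] gap 0.0879 tilt 0.0
knuckle [ 0.5639 -0.085   8.    ] shift [-0.5514 -0.4794  0.1226] turn 58.6
vertebra [ 0.5645 -0.1626  0.    ] shift [-0.5827 -0.5504  0.1226] turn 66.6
ammonite [ 0.5647 -0.2451  5.    ] shift [-0.6156 -0.626   0.1226] turn 61.6
fragment [ 0.5624 -0.3204  0.    ] shift [-0.6433 -0.6961  0.1226] turn 66.6
knuckle_to [  0.4421   0.1303 -13.27  ] shift [-0.3542 -0.33    0.1226] turn 79.9
fragment_to [  0.4959   0.3581 -13.27  ] shift [-0.3132 -0.0997  0.1226] turn 79.9
```

>>> {"op": "jog_arm", "data": {"deltas": "1 -0.03 -0.026 0 3.5;1 -0.065 -0.055 0 7;1 -0.1 -0.085 0 10.5;1 -0.135 -0.115 0 14;1 -0.17 -0.145 0.01 17.5;1 -0.205 -0.175 0.02 21;1 -0.24 -0.205 0.03 25;1 -0.275 -0.235 0.04 29;1 -0.31 -0.265 0.05 33;1 -0.345 -0.295 0.06 37"}}

```text
t: 3.25
position: [0.4483, 0.1645, 0.1627]
tool_rot: [0.0, 0.504, 0.864, 0.001]
wrist_force: [0.7, 0.3, -0.1]
finger_gap: 0.0878
grip_force: 0.0
```

```bash
python3 plan.py knuckle:0.08
```

```text
t 3.25 pos [0.4483 0.1645 0.1627] gap 0.0878 tilt 0.07
knuckle [ 0.5639 -0.085   8.    ] shift [-0.2741 -0.0222  0.0826] turn 21.5
```

>>> {"op": "jog_arm", "data": {"deltas": "1 -0.04 -0.003 0.012 3;1 -0.08 -0.006 0.024 6;1 -0.12 -0.009 0.036 9;1 -0.16 -0.013 0.048 12;1 -0.2 -0.016 0.06 15;1 -0.235 -0.019 0.07 18;1 -0.26 -0.021 0.08 20.5;1 -0.274 -0.022 0.083 21.5;1 -0.274 -0.022 0.083 21.5"}}

```text
t: 4.15
position: [0.5641, -0.0846, 0.0794]
tool_rot: [0.0, 0.656, 0.755, -0.0]
wrist_force: [-0.0, -0.1, 0.3]
finger_gap: 0.0876
grip_force: 0.0
```

```bash
python3 plan.py knuckle:0.017
python3 - <<'E'
from h import *
im=imaging.camera("side")
c=cv2.resize(im[160:300,220:360],None,fx=4,fy=4,interpolation=cv2.INTER_CUBIC)
cv2.imwrite("pics/s1.png",c[:,:,::-1])
E
```

```text
t 4.15 pos [ 0.5641 -0.0846  0.0794] gap 0.0876 tilt 0.06
knuckle [ 0.5639 -0.085   8.    ] shift [-0.0003 -0.0002  0.0624] turn 0.0
```

View pics/s1.png

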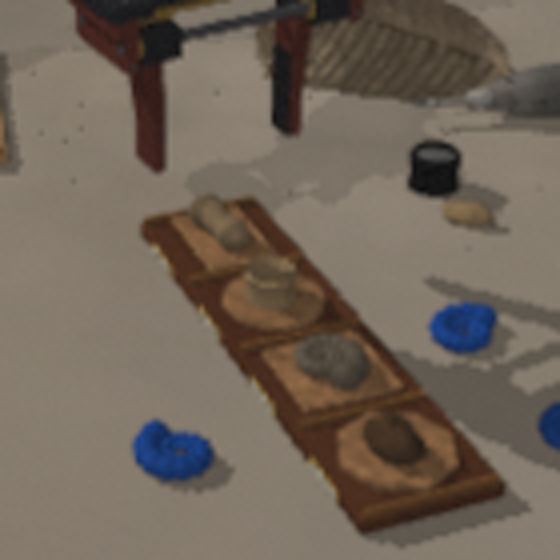

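The open fingers straddle the knuckle, at crop (150,160) and (285,130), and everything else is clear. Descending to grip.

>>> {"op": "jog_arm", "data": {"deltas": "1 0 0 0.02 0;1 0 0 0.04 0;1 0 0 0.055 0;1 0 0 0.0615 0;1 0 0 0.0615 0;-1 0 0 0.0615 0;-1 0 0 0.0615 0;-1 0 0 0.0615 0;-1 0 0 0.0615 0;-1 0 0 0.0615 0"}}

```text
t: 5.2
position: [0.5641, -0.0829, 0.0184]
tool_rot: [0.0, 0.655, 0.755, 0.0]
wrist_force: [-0.4, -0.1, -0.0]
finger_gap: 0.0512
grip_force: 0.0
```

```bash
python3 plan.py knuckle_to:.09; python3 -c "
from h import *;print(arm.sense()['grip_force'],arm.sense()['wrist_force'])"
```

```text
t 5.2 pos [ 0.5641 -0.0829  0.0184] gap 0.0512 tilt 0.02
knuckle_to [  0.4421   0.1303 -13.27  ] shift [ 0.2284 -0.0905 -0.0716] turn 21.4
0.0 [-0.37446242 -0.12310724 -0.00182417]
```

>>> {"op": "jog_arm", "data": {"deltas": "-1 0 0 0 0;-1 0 0 0 0;-1 0 0 0 0;-1 0 0 0 0;-1 0 0 0 0;-1 0 0 0 0;-1 0 0 -0.01 0;-1 0 0 -0.03 0;-1 0 0 -0.05 0;-1 0 0 -0.07 0"}}

```text
t: 6.2
position: [0.5637, -0.083, 0.0894]
tool_rot: [-0.0, 0.655, 0.755, -0.0]
wrist_force: [-0.4, -1.2, -1.0]
finger_gap: 0.0214
grip_force: 30.0
```

```bash
python3 plan.py knuckle_to:.09
```

```text
t 6.2 pos [ 0.5637 -0.083   0.0894] gap 0.0214 tilt 0.02
knuckle_to [  0.4421   0.1303 -13.27  ] shift [ 0.2284 -0.0902 -0.0006] turn 21.4
```

>>> {"op": "jog_arm", "data": {"deltas": "-1 0.03 -0.012 0 2.5;-1 0.065 -0.026 0 5.5;-1 0.1 -0.04 0 8.5;-1 0.135 -0.053 0 12;-1 0.17 -0.067 0 15.5;-1 0.2 -0.079 0 18.5;-1 0.22 -0.087 0 20.5;-1 0.228 -0.09 0 21.4;-1 0.228 -0.09 0 21.4"}}

```text
t: 7.1
position: [0.4419, 0.1315, 0.0886]
tool_rot: [-0.0, 0.783, 0.622, 0.0]
wrist_force: [0.1, 0.4, -0.7]
finger_gap: 0.0217
grip_force: 30.0
```

```bash
python3 plan.py knuckle_to:.0145
python3 - <<'E'
from h import *
im=imaging.camera("side")
c=cv2.resize(im[110:230,150:290],None,fx=5,fy=5,interpolation=cv2.INTER_CUBIC)
cv2.imwrite("pics/s2.png",c[:,:,::-1])
E
```

```text
t 7.1 pos [0.4419 0.1315 0.0886] gap 0.0217 tilt 0.04
knuckle_to [  0.4421   0.1303 -13.27  ] shift [-0.0011  0.0005  0.0741] turn 0.2
```

View pics/s2.png

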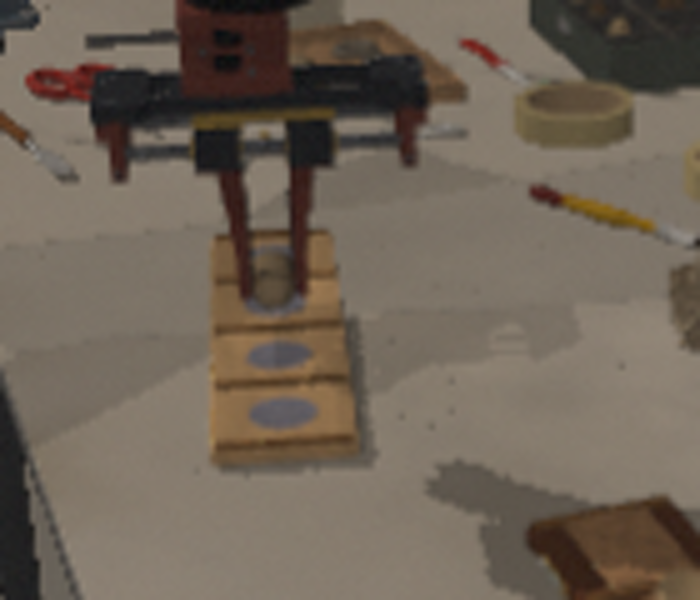

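The knuckle is held level over its board. Setting it down.

>>> {"op": "jog_arm", "data": {"deltas": "-1 0 0 0.025 0;-1 0 0 0.05 0;-1 0 0 0.063 0;-1 0 0 0.07 0;-1 0 0 0.073 0;-1 0 0 0.0738 0;-1 0 0 0.0738 0;1 0 0 0.0738 0;1 0 0 0.0738 0;1 0 0 0.0738 0"}}

```text
t: 8.15
position: [0.4428, 0.1302, 0.0147]
tool_rot: [0.0, 0.784, 0.621, 0.0]
wrist_force: [-0.5, -0.2, 0.5]
finger_gap: 0.0419
grip_force: 0.0
```

>>> {"op": "jog_arm", "data": {"deltas": "1 0 0 0 0;1 0 0 0 0;1 0 0 -0.015 0;1 0 0 -0.04 0;1 0 0 -0.07 0;1 0 0 -0.07 0"}}

```text
t: 8.75
position: [0.4446, 0.1306, 0.0871]
tool_rot: [0.0, 0.784, 0.621, 0.003]
wrist_force: [0.9, 0.4, -0.1]
finger_gap: 0.0871
grip_force: 0.0
```

```bash
python3 plan.py vertebra:.08
```

```text
t 8.75 pos [0.4446 0.1306 0.0871] gap 0.0871 tilt 0.29
vertebra [ 0.5645 -0.1626  0.    ] shift [-0.2578  0.1841  0.0069] turn -13.3
```

>>> {"op": "jog_arm", "data": {"deltas": "1 -0.03 0.021 0 -1.5;1 -0.065 0.046 0 -3.5;1 -0.1 0.071 0 -5.5;1 -0.135 0.096 0 -7.5;1 -0.17 0.121 0 -9.5;1 -0.205 0.146 0 -11;1 -0.235 0.168 0 -12.5;1 -0.258 0.184 0.007 -13.3;1 -0.258 0.184 0.007 -13.3"}}

```text
t: 9.65
position: [0.5623, -0.1679, 0.076]
tool_rot: [0.001, 0.709, 0.706, -0.001]
wrist_force: [0.1, -0.7, -0.5]
finger_gap: 0.088
grip_force: 0.0
```

```bash
python3 plan.py vertebra:.018
python3 - <<'E'
from h import *
im=imaging.camera("top")
c=cv2.resize(im[190:245,125:235],None,fx=6,fy=6,interpolation=cv2.INTER_CUBIC)
cv2.imwrite("pics/t2.png",c[:,:,::-1])
for r in imaging.masks_of("top","knuckle"):
    c=np.argwhere(r["mask"]).mean(0)[::-1]; print(r["confidence"],r["mask"].sum(),c,ray("top",c,.02)[0])
E
```

```text
t 9.65 pos [ 0.5623 -0.1679  0.076 ] gap 0.088 tilt 0.13
vertebra [ 0.5645 -0.1626  0.    ] shift [0.0055 0.0022 0.058 ] turn -0.2
0.51 85 [213.21176471 226.09411765] [0.44279066 0.13100643 0.02      ]
```

View pics/t2.png

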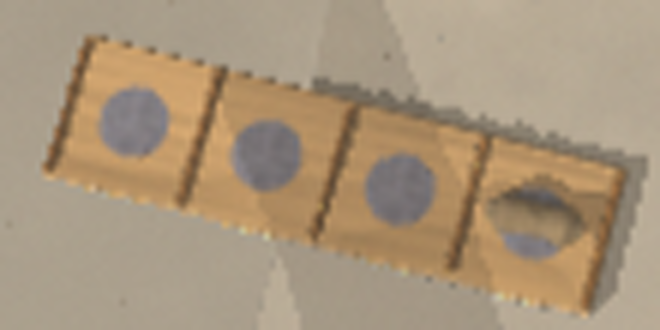

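The knuckle lies centred on its spot, at crop (537,218). Continuing with the vertebra.

>>> {"op": "jog_arm", "data": {"deltas": "1 0.003 0.001 0.01 0;1 0.005 0.002 0.03 0;1 0.0055 0.002 0.048 0;1 0.0055 0.002 0.056 0;1 0.0055 0.002 0.057 0;1 0.0055 0.002 0.057 0"}}

```text
t: 10.35
position: [0.5646, -0.1572, 0.0205]
tool_rot: [-0.0, 0.707, 0.708, 0.0]
wrist_force: [0.4, -0.8, 0.4]
finger_gap: 0.0879
grip_force: 0.0
```

```bash
python3 plan.py vertebra:.018
```

```text
t 10.35 pos [ 0.5646 -0.1572  0.0205] gap 0.0879 tilt 0.01
vertebra [ 0.5645 -0.1626  0.    ] shift [-0.0054 -0.0001  0.0025] turn 0.1
```

>>> {"op": "jog_arm", "data": {"deltas": "1 -0.0054 0 0.0025 0;-1 -0.0054 0 0.0025 0;-1 -0.0054 0 0.0025 0;-1 -0.0054 0 0.0025 0;-1 -0.0054 0 0.0025 0;-1 -0.0054 0 0.0025 0;-1 -0.0054 0 0.0025 0;-1 -0.0054 0 0.0025 0;-1 -0.0054 0 0.0025 0;-1 -0.0054 0 0.0025 0"}}

```text
t: 11.35
position: [0.5645, -0.1631, 0.0178]
tool_rot: [-0.0, 0.707, 0.707, 0.0]
wrist_force: [0.6, 0.0, 0.4]
finger_gap: 0.0311
grip_force: 30.0
```

>>> {"op": "jog_arm", "data": {"deltas": "-1 0 0 0 0;-1 0 0 0 0;-1 0 0 -0.01 0;-1 0 0 -0.03 0;-1 0 0 -0.05 0;-1 0 0 -0.07 0;-1 0 0 -0.07 0;-1 0 0 -0.07 0"}}

```text
t: 12.15
position: [0.5647, -0.163, 0.0882]
tool_rot: [0.0, 0.707, 0.707, 0.0]
wrist_force: [-0.9, 0.4, -1.5]
finger_gap: 0.0307
grip_force: 30.0
```

```bash
python3 plan.py vertebra_to:.09
```

```text
t 12.15 pos [ 0.5647 -0.163   0.0882] gap 0.0307 tilt 0.06
vertebra_to [  0.46     0.2062 -13.27  ] shift [ 0.3694 -0.1043 -0.0019] turn 13.3
```

>>> {"op": "jog_arm", "data": {"deltas": "-1 0.03 -0.008 0 1;-1 0.07 -0.02 0 2.5;-1 0.115 -0.032 0 4;-1 0.16 -0.045 0 6;-1 0.205 -0.058 0 7.5;-1 0.25 -0.07 0 9;-1 0.295 -0.083 0 10.5;-1 0.335 -0.095 0 12;-1 0.36 -0.102 0 13;-1 0.3694 -0.1043 0 13.3"}}

```text
t: 13.15
position: [0.4581, 0.209, 0.0868]
tool_rot: [-0.0, 0.783, 0.622, -0.001]
wrist_force: [0.1, -0.5, -1.1]
finger_gap: 0.0308
grip_force: 30.0
```

>>> {"op": "jog_arm", "data": {"deltas": "-1 0 0 0 0;-1 0 0 0.02 0;-1 0 0 0.04 0;-1 0 0 0.04 0;-1 0 0 0.04 0"}}

```text
t: 13.65
position: [0.4604, 0.2042, 0.0478]
tool_rot: [0.0, 0.785, 0.62, -0.001]
wrist_force: [-0.2, 0.5, 0.6]
finger_gap: 0.0308
grip_force: 30.0
```

```bash
python3 plan.py vertebra_to:.0143
```

```text
t 13.65 pos [0.4604 0.2042 0.0478] gap 0.0308 tilt 0.08
vertebra_to [  0.46     0.2062 -13.27  ] shift [ 0.002  -0.0008  0.0335] turn -0.1
```

>>> {"op": "jog_arm", "data": {"deltas": "-1 0.002 -0.001 0.015 0;-1 0.002 -0.001 0.025 0;-1 0.002 -0.001 0.031 0;-1 0.002 -0.001 0.0335 0;-1 0.002 -0.001 0.0335 0;-1 0.002 -0.001 0.0335 0;1 0.002 -0.001 0.0335 0;1 0.002 -0.001 0.0335 0;1 0.002 -0.001 0.0335 0;1 0.002 -0.001 0.0335 0"}}

```text
t: 14.65
position: [0.4595, 0.2084, 0.0145]
tool_rot: [-0.0, 0.784, 0.621, 0.0]
wrist_force: [-1.2, -0.3, -0.1]
finger_gap: 0.0594
grip_force: 0.0
```

>>> {"op": "jog_arm", "data": {"deltas": "1 0 0 0 0;1 0 0 0 0;1 0 0 -0.015 0;1 0 0 -0.04 0;1 0 0 -0.07 0;1 0 0 -0.07 0;1 0 0 -0.07 0;1 0 0 -0.07 0"}}

```text
t: 15.45
position: [0.4589, 0.2083, 0.0837]
tool_rot: [-0.0, 0.784, 0.621, -0.0]
wrist_force: [-0.1, -0.3, 0.4]
finger_gap: 0.0877
grip_force: 0.0
```

```bash
python3 plan.py ammonite:.08
```

```text
t 15.45 pos [0.4589 0.2083 0.0837] gap 0.0877 tilt 0.06
ammonite [ 0.5647 -0.2451  5.    ] shift [-0.417   0.207   0.0037] turn -18.2
```

>>> {"op": "jog_arm", "data": {"deltas": "1 -0.03 0.015 0 -1.5;1 -0.07 0.035 0 -3;1 -0.11 0.055 0 -5;1 -0.15 0.075 0 -7;1 -0.19 0.095 0 -9;1 -0.23 0.115 0 -11;1 -0.27 0.134 0 -13;1 -0.31 0.154 0 -15;1 -0.345 0.171 0 -16.5;1 -0.375 0.186 0 -18.2"}}

```text
t: 16.45
position: [0.5537, -0.2018, 0.0829]
tool_rot: [-0.001, 0.676, 0.737, -0.001]
wrist_force: [0.4, 0.5, -0.5]
finger_gap: 0.0878
grip_force: 0.0
```

>>> {"op": "jog_arm", "data": {"deltas": "1 -0.02 0.002 0 0;1 -0.035 0.004 0 0;1 -0.045 0.005 0 0;1 -0.045 0.005 0 0;1 -0.045 0.005 0 0;1 -0.045 0.005 0 0"}}

```text
t: 17.05
position: [0.5634, -0.2421, 0.0842]
tool_rot: [-0.0, 0.675, 0.737, 0.0]
wrist_force: [0.7, -0.0, 0.7]
finger_gap: 0.0884
grip_force: 0.0
```

```bash
python3 plan.py ammonite:.017
python3 - <<'E'
from h import *
im=imaging.camera("top")
c=cv2.resize(im[190:245,125:235],None,fx=6,fy=6,interpolation=cv2.INTER_CUBIC)
cv2.imwrite("pics/t3.png",c[:,:,::-1])
for r in imaging.masks_of("top","vertebra"):
    c=np.argwhere(r["mask"]).mean(0)[::-1]; print(r["confidence"],r["mask"].sum(),c,ray("top",c,.02)[0])
E
```

```text
t 17.05 pos [ 0.5634 -0.2421  0.0842] gap 0.0884 tilt 0.06
ammonite [ 0.5647 -0.2451  5.    ] shift [-0.0031  0.0011  0.0672] turn 0.0
```

View pics/t3.png

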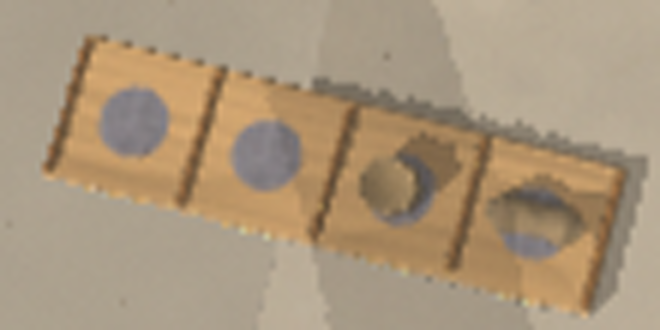

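The vertebra is within about 3 mm of its spot, at crop (390,187) including parallax. Now the ammonite.

>>> {"op": "jog_arm", "data": {"deltas": "1 -0.0015 0.0015 0.02 0;1 -0.0015 0.0015 0.04 0;1 -0.0015 0.0015 0.055 0;1 -0.0015 0.0015 0.064 0;1 -0.0015 0.0015 0.067 0;1 -0.0015 0.0015 0.067 0;1 -0.0015 0.0015 0.067 0"}}

```text
t: 17.85
position: [0.5654, -0.2453, 0.018]
tool_rot: [0.0, 0.676, 0.737, 0.0]
wrist_force: [0.4, -0.4, 0.1]
finger_gap: 0.0878
grip_force: 0.0
```

>>> {"op": "jog_arm", "data": {"deltas": "-1 0 0 0 0;-1 0 0 0 0;-1 0 0 0 0;-1 0 0 0 0;-1 0 0 0 0;-1 0 0 0 0;-1 0 0 0 0;-1 0 0 0 0;-1 0 0 0 0;-1 0 0 0 0"}}

```text
t: 18.85
position: [0.565, -0.2451, 0.0174]
tool_rot: [0.0, 0.676, 0.737, 0.0]
wrist_force: [-0.2, 0.3, -0.5]
finger_gap: 0.0378
grip_force: 30.0
```

>>> {"op": "jog_arm", "data": {"deltas": "-1 0 0 0 0;-1 0 0 -0.01 0;-1 0 0 -0.03 0;-1 0 0 -0.05 0;-1 0 0 -0.07 0;-1 0 0 -0.07 0;-1 0 0 -0.07 0;-1 0 0 -0.07 0"}}

```text
t: 19.65
position: [0.5644, -0.2447, 0.0866]
tool_rot: [-0.001, 0.676, 0.737, -0.0]
wrist_force: [-0.6, -0.1, -0.2]
finger_gap: 0.0373
grip_force: 30.0
```

```bash
python3 plan.py ammonite_to:.09
python3 - <<'E'
from h import *
im=imaging.camera("side")
c=cv2.resize(im[160:300,220:360],None,fx=4,fy=4,interpolation=cv2.INTER_CUBIC)
cv2.imwrite("pics/s3.png",c[:,:,::-1])
E
```

```text
t 19.65 pos [ 0.5644 -0.2447  0.0866] gap 0.0373 tilt 0.08
ammonite_to [  0.478    0.2822 -13.27  ] shift [ 0.5324 -0.0407 -0.003 ] turn 18.2
```

View pics/s3.png

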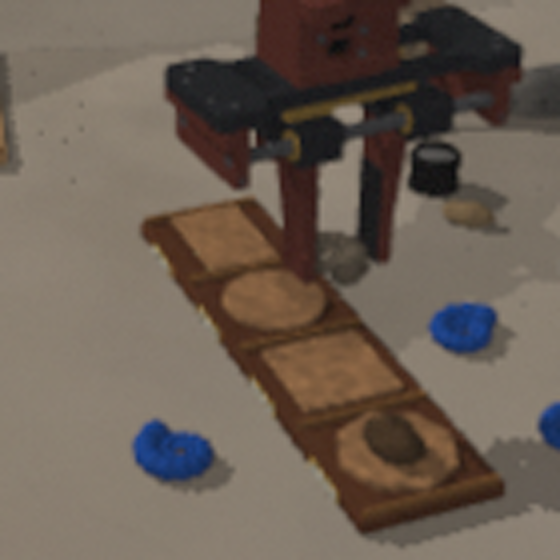

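The ammonite is held between the fingers at crop (340,255). Carrying it over.

>>> {"op": "jog_arm", "data": {"deltas": "-1 0.025 -0.002 0 1;-1 0.06 -0.005 0 2;-1 0.105 -0.008 0 3.5;-1 0.15 -0.011 0 5;-1 0.195 -0.015 0 6.5;-1 0.24 -0.018 0 8;-1 0.285 -0.022 0 9.5;-1 0.33 -0.025 0 11;-1 0.375 -0.029 0 12.5;-1 0.415 -0.032 0 14"}}

```text
t: 20.7
position: [0.4961, 0.1677, 0.0866]
tool_rot: [-0.0, 0.761, 0.649, -0.001]
wrist_force: [1.5, -0.3, 0.0]
finger_gap: 0.0374
grip_force: 30.0
```

```bash
python3 plan.py ammonite_to:.05
```

```text
t 20.7 pos [0.4961 0.1677 0.0866] gap 0.0374 tilt 0.07
ammonite_to [  0.478    0.2822 -13.27  ] shift [ 0.1101 -0.0359  0.0366] turn 4.2
```

>>> {"op": "jog_arm", "data": {"deltas": "-1 0.035 -0.011 0 1;-1 0.065 -0.021 0 2;-1 0.09 -0.029 0 3;-1 0.105 -0.034 0 4;-1 0.11 -0.036 0 4.2;-1 0.11 -0.036 0.01 4.2;-1 0.11 -0.036 0.025 4.2;-1 0.11 -0.036 0.036 4.2;-1 0.11 -0.036 0.036 4.2;-1 0.11 -0.036 0.036 4.2"}}

```text
t: 21.7
position: [0.4792, 0.2788, 0.0508]
tool_rot: [0.0, 0.784, 0.62, -0.001]
wrist_force: [0.4, 0.2, -0.3]
finger_gap: 0.0378
grip_force: 30.0
```

```bash
python3 plan.py ammonite_to:.0138
```

```text
t 21.7 pos [0.4792 0.2788 0.0508] gap 0.0378 tilt 0.07
ammonite_to [  0.478    0.2822 -13.27  ] shift [ 0.003 -0.002  0.037] turn -0.1
```

>>> {"op": "jog_arm", "data": {"deltas": "-1 0.0015 -0.0015 0.015 0;-1 0.0015 -0.0015 0.026 0;-1 0.0015 -0.0015 0.033 0;-1 0.0015 -0.0015 0.036 0;-1 0.0015 -0.0015 0.037 0;-1 0.0015 -0.0015 0.037 0;1 0.0015 -0.0015 0.037 0;1 0.0015 -0.0015 0.037 0;1 0.0015 -0.0015 0.037 0;1 0.0015 -0.0015 0.037 0"}}

```text
t: 22.7
position: [0.4781, 0.2818, 0.0146]
tool_rot: [-0.0, 0.784, 0.621, 0.0]
wrist_force: [-0.4, 0.6, -0.4]
finger_gap: 0.0661
grip_force: 0.0
```

>>> {"op": "jog_arm", "data": {"deltas": "1 0 0 0 0;1 0 0 0 0;1 0 0 -0.015 0;1 0 0 -0.04 0;1 0 0 -0.07 0;1 0 0 -0.07 0;1 0 0 -0.07 0;1 0 0 -0.07 0"}}

```text
t: 23.5
position: [0.4775, 0.2816, 0.0842]
tool_rot: [-0.0, 0.784, 0.621, -0.0]
wrist_force: [0.6, 0.1, -0.5]
finger_gap: 0.0879
grip_force: 0.0
```

```bash
python3 plan.py fragment:.085
```

```text
t 23.5 pos [0.4775 0.2816 0.0842] gap 0.0879 tilt 0.04
fragment [ 0.5624 -0.3204  0.    ] shift [-0.5666  0.2206 -0.0008] turn -13.3
```

>>> {"op": "jog_arm", "data": {"deltas": "1 -0.03 0.012 0 -1;1 -0.07 0.027 0 -2;1 -0.115 0.045 0 -3;1 -0.16 0.062 0 -4;1 -0.205 0.08 0 -5;1 -0.25 0.097 0 -6;1 -0.295 0.115 0 -7;1 -0.34 0.132 0 -8;1 -0.385 0.15 0 -9;1 -0.425 0.165 0 -10"}}

```text
t: 24.5
position: [0.5404, -0.1724, 0.0834]
tool_rot: [-0.0, 0.727, 0.687, -0.001]
wrist_force: [0.1, -0.0, -0.3]
finger_gap: 0.088
grip_force: 0.0
```

```bash
python3 plan.py fragment:.05
```

```text
t 24.5 pos [ 0.5404 -0.1724  0.0834] gap 0.088 tilt 0.09
fragment [ 0.5624 -0.3204  0.    ] shift [-0.1466  0.0305  0.0334] turn -3.3
```

>>> {"op": "jog_arm", "data": {"deltas": "1 -0.04 0.008 0 -1;1 -0.08 0.017 0 -2;1 -0.115 0.024 0 -2.6;1 -0.135 0.028 0 -3;1 -0.145 0.03 0.01 -3.3;1 -0.145 0.03 0.025 -3.3;1 -0.145 0.03 0.033 -3.3;1 -0.145 0.03 0.033 -3.3;1 -0.145 0.03 0.033 -3.3;1 -0.145 0.03 0.033 -3.3"}}

```text
t: 25.5
position: [0.5633, -0.3155, 0.0517]
tool_rot: [0.0, 0.706, 0.708, 0.0]
wrist_force: [-0.1, 0.1, 0.9]
finger_gap: 0.0879
grip_force: 0.0
```

```bash
python3 plan.py fragment:.0175
python3 - <<'E'
from h import *
im=imaging.camera("top")
c=cv2.resize(im[190:245,125:235],None,fx=6,fy=6,interpolation=cv2.INTER_CUBIC)
cv2.imwrite("pics/t4.png",c[:,:,::-1])
for r in imaging.masks_of("top","ammonite"):
    c=np.argwhere(r["mask"]).mean(0)[::-1]; print(r["confidence"],r["mask"].sum(),c,ray("top",c,.02)[0])
E
```

```text
t 25.5 pos [ 0.5633 -0.3155  0.0517] gap 0.0879 tilt 0.03
fragment [ 0.5624 -0.3204  0.    ] shift [-0.005  -0.0009  0.0342] turn 0.1
0.67 123 [319.30894309 163.91056911] [ 0.65911743 -0.22155367  0.02      ]
```

View pics/t4.png

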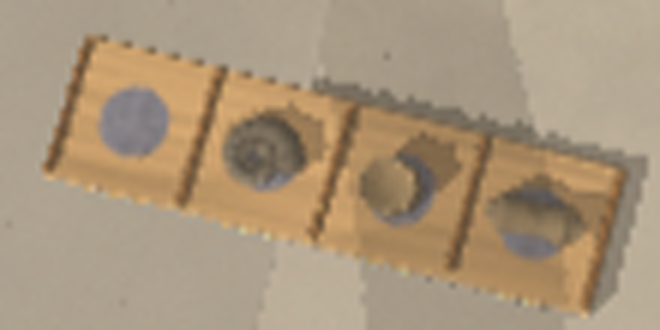

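The ammonite is well placed, at crop (264,150) against its spot at (267,155). Now the fragment.

>>> {"op": "jog_arm", "data": {"deltas": "1 -0.005 0 0.015 0;1 -0.005 0 0.026 0;1 -0.005 0 0.033 0;1 -0.005 0 0.034 0;1 -0.005 0 0.034 0;1 -0.005 0 0.034 0;-1 -0.005 0 0.034 0;-1 -0.005 0 0.034 0;-1 -0.005 0 0.034 0;-1 -0.005 0 0.034 0"}}

```text
t: 26.6
position: [0.5629, -0.3213, 0.0175]
tool_rot: [0.0, 0.707, 0.707, 0.0]
wrist_force: [0.2, 0.1, 0.2]
finger_gap: 0.0593
grip_force: 0.0
```

>>> {"op": "jog_arm", "data": {"deltas": "-1 0 0 0 0;-1 0 0 0 0;-1 0 0 0 0;-1 0 0 0 0;-1 0 0 0 0;-1 0 0 0 0;-1 0 0 0 0;-1 0 0 0 0"}}

```text
t: 27.4
position: [0.5628, -0.3213, 0.0173]
tool_rot: [0.0, 0.707, 0.707, 0.0]
wrist_force: [-0.4, -0.2, -0.3]
finger_gap: 0.0262
grip_force: 30.0
```

>>> {"op": "jog_arm", "data": {"deltas": "-1 0 0 0 0;-1 0 0 -0.01 0;-1 0 0 -0.03 0;-1 0 0 -0.05 0;-1 0 0 -0.07 0;-1 0 0 -0.07 0;-1 0 0 -0.07 0"}}

```text
t: 28.1
position: [0.5629, -0.3212, 0.0877]
tool_rot: [0.0, 0.707, 0.707, 0.0]
wrist_force: [-0.3, -0.2, -0.8]
finger_gap: 0.0262
grip_force: 30.0
```

```bash
python3 plan.py fragment_to:.085
python3 - <<'E'
from h import *
im=imaging.camera("side")
c=cv2.resize(im[160:300,220:360],None,fx=4,fy=4,interpolation=cv2.INTER_CUBIC)
cv2.imwrite("pics/s4.png",c[:,:,::-1])
E
```

```text
t 28.1 pos [ 0.5629 -0.3212  0.0877] gap 0.0262 tilt 0.05
fragment_to [  0.4959   0.3581 -13.27  ] shift [ 0.6794 -0.0666  0.0026] turn 13.3
```

View pics/s4.png

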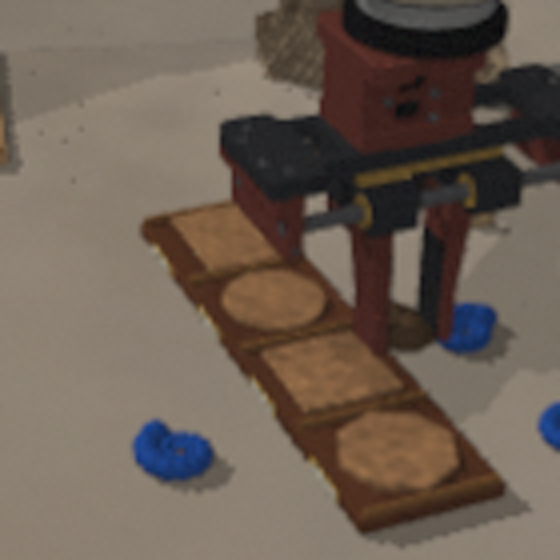

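The fragment is held at crop (405,325).

>>> {"op": "jog_arm", "data": {"deltas": "-1 0.025 -0.002 0 0.5;-1 0.06 -0.006 0 1;-1 0.105 -0.01 0 2;-1 0.15 -0.015 0 3;-1 0.195 -0.019 0 4;-1 0.24 -0.024 0 5;-1 0.285 -0.028 0 6;-1 0.33 -0.032 0 7;-1 0.375 -0.037 0 8;-1 0.42 -0.041 0 9"}}

```text
t: 29.15
position: [0.5203, 0.1003, 0.0864]
tool_rot: [-0.0, 0.76, 0.649, -0.001]
wrist_force: [1.4, -0.3, -0.9]
finger_gap: 0.0267
grip_force: 30.0
```

```bash
python3 plan.py fragment_to:.085
```

```text
t 29.15 pos [0.5203 0.1003 0.0864] gap 0.0267 tilt 0.1
fragment_to [  0.4959   0.3581 -13.27  ] shift [ 0.2508 -0.0645  0.0013] turn 4.3
```

>>> {"op": "jog_arm", "data": {"deltas": "-1 0.045 -0.011 0 0.8;-1 0.09 -0.023 0 1.6;-1 0.135 -0.035 0 2.4;-1 0.175 -0.045 0 3.2;-1 0.21 -0.054 0 4;-1 0.235 -0.06 0 4.3;-1 0.248 -0.0635 0 4.3;-1 0.25 -0.0645 0.015 4.3;-1 0.25 -0.0645 0.03 4.3;-1 0.25 -0.0645 0.036 4.3"}}

```text
t: 30.15
position: [0.496, 0.3527, 0.0487]
tool_rot: [0.0, 0.785, 0.62, -0.002]
wrist_force: [0.3, 0.2, -1.3]
finger_gap: 0.0264
grip_force: 30.0
```

>>> {"op": "jog_arm", "data": {"deltas": "-1 0 0 0 0;-1 0 0 0 0;-1 0 0 0 0"}}

```text
t: 30.45
position: [0.4974, 0.3552, 0.0518]
tool_rot: [0.0, 0.784, 0.62, 0.0]
wrist_force: [-1.2, 0.1, -0.9]
finger_gap: 0.0265
grip_force: 30.0
```

```bash
python3 plan.py fragment_to:.0138
```

```text
t 30.45 pos [0.4974 0.3552 0.0518] gap 0.0265 tilt 0.05
fragment_to [  0.4959   0.3581 -13.27  ] shift [ 0.0024 -0.0022  0.038 ] turn -0.1
```

>>> {"op": "jog_arm", "data": {"deltas": "-1 0.0024 -0.0022 0.015 0;-1 0.0024 -0.0022 0.026 0;-1 0.0024 -0.0022 0.033 0;-1 0.0024 -0.0022 0.036 0;-1 0.0024 -0.0022 0.0372 0;-1 0.0024 -0.0022 0.0372 0;-1 0.0024 -0.0022 0.0372 0;-1 0.0024 -0.0022 0.0372 0"}}

```text
t: 31.25
position: [0.4954, 0.3587, 0.0145]
tool_rot: [-0.0, 0.784, 0.621, 0.0]
wrist_force: [0.5, -0.1, -0.4]
finger_gap: 0.0262
grip_force: 30.0
```

>>> {"op": "jog_arm", "data": {"deltas": "-1 0 0 0.0008 0;-1 0 0 0.0008 0;1 0 0 0.0008 0;1 0 0 0.0008 0;1 0 0 0.0008 0;1 0 0 0.0008 0;1 0 0 0.0008 0;1 0 0 0.0008 0;1 0 0 0.0008 0;1 0 0 0.0008 0"}}

```text
t: 32.25
position: [0.4952, 0.3585, 0.0134]
tool_rot: [-0.0, 0.784, 0.621, 0.0]
wrist_force: [-0.7, -0.7, -0.0]
finger_gap: 0.086
grip_force: 0.0
```

>>> {"op": "jog_arm", "data": {"deltas": "1 0 0 -0.015 0;1 0 0 -0.04 0;1 0 0 -0.08 0;1 0 0 -0.12 0;1 -0.04 0.01 -0.14 0;1 -0.08 0.02 -0.14 0;1 -0.12 0.03 -0.14 0;1 -0.16 0.04 -0.14 0;1 -0.2 0.05 -0.14 0;1 -0.24 0.06 -0.14 0"}}

```text
t: 33.25
position: [0.4985, 0.1095, 0.1546]
tool_rot: [-0.0, 0.784, 0.621, 0.001]
wrist_force: [0.0, -0.0, 1.0]
finger_gap: 0.0883
grip_force: 0.0
```

>>> {"op": "jog_arm", "data": {"deltas": "1 -0.04 0.02 0 0;1 -0.08 0.04 0 0;1 -0.11 0.06 0 0;1 -0.11 0.06 0 0;1 -0.11 0.06 0 0;1 -0.11 0.06 0 0"}}

```text
t: 33.85
position: [0.5315, -0.0085, 0.1537]
tool_rot: [-0.0, 0.784, 0.621, 0.0]
wrist_force: [0.2, 0.2, -0.3]
finger_gap: 0.0878
grip_force: 0.0
```

Run:
```python
from h import *
a=imaging.camera("top"); b=imaging.camera("side")
a=cv2.resize(a[190:245,125:235],None,fx=6,fy=6,interpolation=cv2.INTER_CUBIC)[:300]
b=cv2.resize(b[145:205,180:240],None,fx=5,fy=5,interpolation=cv2.INTER_CUBIC)
c=np.zeros((600,660,3),np.uint8); c[:300]=a; c[300:,:300]=b
cv2.imwrite("pics/end.png",c[:,:,::-1])
for n in C:
  for k in("knuckle","vertebra","ammonite","fragment"):
    for r in imaging.masks_of(n,k):
        p=np.argwhere(r["mask"]).mean(0)[::-1]; w=ray(n,p,.019)[0]
        if w[1]<0.05: continue
        d=w[:2]-[.469,.2442]; t=np.radians(-13.27); print(n,k,round(r["confidence"],2),"local",np.round([np.cos(t)*d[0]+np.sin(t)*d[1],-np.sin(t)*d[0]+np.cos(t)*d[1]],4))
```

```text
top vertebra 0.41 local [-0.0006 -0.0341]
top fragment 0.53 local [-0.0012  0.1177]
side knuckle 0.39 local [ 0.0044 -0.1197]
side vertebra 0.47 local [ 0.0024 -0.0385]
side ammonite 0.53 local [0.0043 0.0281]
side fragment 0.54 local [0.0028 0.1084]
```

View pics/end.png

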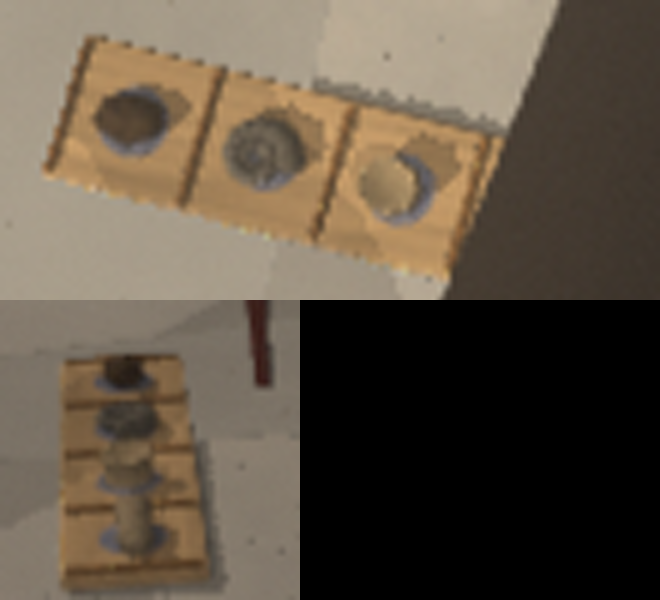

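All four fossils are flat and centred on their spots, in the order fragment, ammonite, vertebra, knuckle, and the arm is clear. Handing in.

```bash
python3 -c "
from station import arm
print(arm.close_job())"
```

```text
the job is handed in; nothing more can be done
None
```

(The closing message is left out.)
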